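# Flip the oil-cup lids shut along the ring segment

## Robot

A 6-joint arm with a two-finger parallel gripper is mounted at the origin on the work surface. World frame = base frame: x ahead of the robot, y to its left, z up, the work surface at z = 0. Lengths are in m, angles in rad, forces in N, time in s.
With the tool pointing down it reaches from about 0.35 to 0.975 m from the base axis. Payload 4.9 kg.
Tool frame: the origin (TCP) lies between the finger pads; the fingertips stand 17 mm ahead of it and the grasp point (between the pads) lies 2 mm behind it; z points along the fingers, y is the direction in which the jaws open and shut (so a half turn about z gives the same grasp; the last joint's range is limited). The gripper opens to 85 mm and grips with 20 to 120 N. Pads are 22 mm wide; open, the fingers measure 114 mm over their backs; the gripper's body (76 mm by 85 mm) begins 54 mm behind the grasp point. The pads swing forward as they close: fully open they stand 13 mm farther back than shut.
Start: joints at [1.073, 0.053, 1.613, -0, 1.476, -0.119], TCP at [0.231, 0.581, 0.248] pointing down, gripper open.
Joint ranges: [-3.01, 3.01], [-1.01, 2.22], [0.06, 2.58], [-1.02, 4.17], [0.09, 2.62], [-3.14, 3.14]. Speed limits (rad/s): [2.57, 2.57, 3.14, 3.14, 3.14, 3.14].

## Interface

Orientations are given as a unit quaternion [w, x, y, z].
In Python, from plant import state, grab_frame, camera_model, job_done, find_in, silhouettes, landmark_of gives the robot as it stands.
- The arm moves only by the shell command python3 -m crank 'ROWS'. ROWS is JSON, a list of rows, each an object with "angular": the turn, a rotation vector about the tool's x, y, z each as a share of 5 degrees, from -1 to 1, a list of three; "delta_pos": the shift along the tool's x, y, z each as a share of 3 cm, from -1 to 1, a list of three; "gripper": the opening, from 0 (shut) to 1 (fully open). In form: [{"angular": [ax, ay, az], "delta_pos": [tx, ty, tz], "gripper": gripper}, ...]. A call has 1 to 12 rows; each row shifts and turns the commanded pose from where the row before left it, along the tool's axes as they then stand; what a row does not reach is not made up. A row lasts 1/8 s, in which the tool goes at most 62.5 mm and 10.7 degrees, less where a joint would pass 70% of its speed; a pose out of reach is approached as far as the arm can. A call with a number of a shift or a turn outside -1 to 1 is refused whole. A call with a gripper value outside its range is refused whole. The fingers move at their own pace and stop on an object; the grip force is fixed at half the most. Time passes only in rows, so rows that do not move let the fingers close. It gives the time, the measured TCP pose, the force and the opening at its end, in the units of the state.
- state(): the state, without advancing time (a new reading comes with each control period).
- grab_frame(name): name is "scene" or "top"; returns the picture (384x512x3 uint8, red, green, blue); there is no depth.
- camera_model(name): a dict with "camera_matrix" (3x3 intrinsics, pixels), "dist_coeffs" ([k1, k2, p1, p2, k3] as OpenCV has them; the pictures are not rectified), "rvec" (rotation vector, rad) and "tvec" (3), from world to camera coordinates, as OpenCV has them. Camera axes: x right, y down, z forward; pixel columns grow to the right and rows downward; lengths in m; the calibration is good to about 2 mm. A picture is of the moment at which its call begins. camera_model takes no time and is no camera call.
- job_done(): hands the job in, once; it reports no verdict.
Trained networks look in the newest picture that a camera, given by its name, has taken for a name from the list of things; names that differ only in an ending like _2 or _b are one class to them, and where a whole thing is asked for, a point or a joint stands for the part that bears it (a point fixed in the world has none). Each returns a list of dicts, best first, with "conf" (0 to 1); they miss things now and then, are a little off and sometimes report something else, mostly with a low value. They report only what shows in the picture. A call takes as long as a camera call.
- find_in(camera, target): "bbox" ([left, top, right, bottom] in pixels, round what is visible of it).
- silhouettes(camera, target): "mask" (384x512 bool, what is visible of it) and "bbox" ([left, top, right, bottom] in pixels, round what is visible of it).
- landmark_of(camera, target): "pixel" ([column, row] in pixels: a listed point, or the origin of a listed thing).
The state is a dict: "time": time; "joint_pos": joint angles; "joint_vel": joint speeds; "joint_efforts": joint torques, N m; "tool_pos": TCP position; "tool_rot": TCP orientation; "contact_force": force on the tool from outside, world axes, zero at the start; "ft_torque": the same for the moment, N m; "gripper_width": opening from 0.0 (shut) to 1.0 (fully open).
Only numpy, scipy, OpenCV 4.12 (cv2) and the standard library are available. Lean on these libraries where they do the work, as an engineer would, in place of code of your own. Each camera call takes 0.05 s, during which the arm holds its last target.

## Task

The five oil cups along the curved top of the iron ring segment stand open. With the fingertips, follow the curve from the end of the row where the lids' hinges face outwards, and push the lids over one after another in the order of the row, until every one lies flat shut on its cup. Touch lightly: do not shift or lift the casting, press hard on it, or disturb the parts standing on and around it.

Things in the scene. Friction and masses are not known exactly. Their poses are not given: they have to be found in the camera images.
- casting: Loose dark iron ring segment, about 4 kg, flat on the table, turned any way; 40 mm high, 70 mm wide, bent to an arc of 190 mm mid radius, 265 mm end to end. Five steel oil cups stand on its top along the arc. Origin: underside, below cup 3. z up; x away from the arc's centre (at x = -190 mm, y = 0); y along the row, cup 1 towards cup 5.
- cup1 (a point): Centre of the mouth of the first oil cup: a steel cup 30 mm across, rising 22 mm from the casting's top, so its mouth is 62 mm above the table. Cup centres are 47.5 mm apart along the 190 mm arc, in order cup1 to cup5. When its lid is shut, the lid's top lies 5 mm above this point.
- cup2 (a point): Centre of the mouth of the second oil cup: a steel cup 30 mm across, rising 22 mm from the casting's top, so its mouth is 62 mm above the table. Cup centres are 47.5 mm apart along the 190 mm arc, in order cup1 to cup5. When its lid is shut, the lid's top lies 5 mm above this point.
- cup3 (a point): Centre of the mouth of the third oil cup: a steel cup 30 mm across, rising 22 mm from the casting's top, so its mouth is 62 mm above the table. Cup centres are 47.5 mm apart along the 190 mm arc, in order cup1 to cup5. When its lid is shut, the lid's top lies 5 mm above this point.
- cup4 (a point): Centre of the mouth of the fourth oil cup: a steel cup 30 mm across, rising 22 mm from the casting's top, so its mouth is 62 mm above the table. Cup centres are 47.5 mm apart along the 190 mm arc, in order cup1 to cup5. When its lid is shut, the lid's top lies 5 mm above this point.
- cup5 (a point): Centre of the mouth of the fifth oil cup: a steel cup 30 mm across, rising 22 mm from the casting's top, so its mouth is 62 mm above the table. Cup centres are 47.5 mm apart along the 190 mm arc, in order cup1 to cup5. When its lid is shut, the lid's top lies 5 mm above this point.
- lid1 (a joint): Flip lid of the first cup: steel disc 33 mm across, 5 mm thick. Stiff hinge (0.01 N m, stays where left), level, square to the row, 2.5 mm above the cup's mouth, 16.5 mm from its centre towards the cup1 end. 0 = shut flat, 1.57 = upright, stop at 2.05 leaning back over the hinge. Shuts by swinging towards the cup5 end; starts at 1.45 to 1.95.
- lid2 (a joint): Flip lid of the second cup: steel disc 33 mm across, 5 mm thick. Stiff hinge (0.01 N m, stays where left), level, square to the row, 2.5 mm above the cup's mouth, 16.5 mm from its centre towards the cup1 end. 0 = shut flat, 1.57 = upright, stop at 2.05 leaning back over the hinge. Shuts by swinging towards the cup5 end; starts at 1.45 to 1.95.
- lid3 (a joint): Flip lid of the third cup: steel disc 33 mm across, 5 mm thick. Stiff hinge (0.01 N m, stays where left), level, square to the row, 2.5 mm above the cup's mouth, 16.5 mm from its centre towards the cup1 end. 0 = shut flat, 1.57 = upright, stop at 2.05 leaning back over the hinge. Shuts by swinging towards the cup5 end; starts at 1.45 to 1.95.
- lid4 (a joint): Flip lid of the fourth cup: steel disc 33 mm across, 5 mm thick. Stiff hinge (0.01 N m, stays where left), level, square to the row, 2.5 mm above the cup's mouth, 16.5 mm from its centre towards the cup1 end. 0 = shut flat, 1.57 = upright, stop at 2.05 leaning back over the hinge. Shuts by swinging towards the cup5 end; starts at 1.45 to 1.95.
- lid5 (a joint): Flip lid of the fifth cup: steel disc 33 mm across, 5 mm thick. Stiff hinge (0.01 N m, stays where left), level, square to the row, 2.5 mm above the cup's mouth, 16.5 mm from its centre towards the cup1 end. 0 = shut flat, 1.57 = upright, stop at 2.05 leaning back over the hinge. Shuts by swinging towards the cup5 end; starts at 1.45 to 1.95.
- short_spring: Loose rusty coil spring standing upright on the table in the hollow of the arc, 48 mm across, 60 mm high; origin under its centre. To be left alone.
- bolt: Loose hex bolt standing on its head on the table just outside the arc, head 35 mm across, 76 mm high; origin under its centre. To be left alone.
- nut: Loose hex nut lying on the casting's top near its outer rim, between the third and fourth cups, 18 mm across flats, 10 mm high; origin under its centre. To be left alone.
- tall_spring: Loose dark coil spring standing upright to the robot's left, 72 mm across, 150 mm high; origin under its centre. To be left alone.
- bearing: Loose steel bearing ring lying flat to the robot's left, 90 mm across, 24 mm high; origin under its centre. To be left alone.
- pulley: Loose dark belt pulley lying flat to the robot's right, 100 mm across, 45 mm high; origin under its centre. To be left alone.
- block: Loose rusty iron block to the robot's right, 90 x 50 x 40 mm high; origin under its centre. To be left alone.

How it is judged:
By the outcome, as a careful person would: the job done as asked, in the order asked, and still so for the second after the job is handed in, with the robot touching nothing.
It also fails if it takes over 42 s, if anything falls off the work surface, if the arm or the gripper's body presses on something with over 40 N, if the wrist force passes 120 N, or if a joint passes its speed limit or range.

## Working session

There is one attempt and no reset: what is moved stays moved. The work goes in short steps, Python scripts to look and compute and a shell command to move; the robot and the scene stay as the last step left them, time stands still between calls to the robot, and variables do not carry over. Pictures are saved under pics/ and viewed, and the job is handed in when it is done.

```bash
mkdir -p pics; ls
python3 - <<'E'
from plant import *
import cv2
for n in("scene","top"):
    f=grab_frame(n); cv2.imwrite(f"pics/{n}0.png",cv2.resize(f[:,:,::-1],(800,600)))
    for t in["cup1","cup2","cup3","cup4","cup5","casting","nut","bolt","short_spring"]:
        print(n,t,[(round(d['conf'],2),[round(float(v)) for v in d['pixel']]) for d in landmark_of(n,t)[:3]])
print(state())
for n in("scene","top"): print(camera_model(n))
E
```

```text
pics
scene cup1 [(0.95, [276, 202]), (0.86, [240, 201]), (0.84, [258, 205])]
scene cup2 [(0.95, [276, 202]), (0.86, [240, 201]), (0.84, [258, 205])]
scene cup3 [(0.95, [276, 202]), (0.86, [240, 201]), (0.84, [258, 205])]
scene cup4 [(0.95, [276, 202]), (0.86, [240, 201]), (0.84, [258, 205])]
scene cup5 [(0.95, [276, 202]), (0.86, [240, 201]), (0.84, [258, 205])]
scene casting [(0.67, [241, 213])]
scene nut [(0.47, [246, 212])]
scene bolt [(0.78, [231, 249]), (0.32, [237, 200])]
scene short_spring [(0.92, [246, 188]), (0.29, [108, 274])]
top cup1 [(0.96, [299, 205]), (0.93, [252, 179]), (0.74, [269, 212])]
top cup2 [(0.96, [299, 205]), (0.93, [252, 179]), (0.74, [269, 212])]
top cup3 [(0.96, [299, 205]), (0.93, [252, 179]), (0.74, [269, 212])]
top cup4 [(0.96, [299, 205]), (0.93, [252, 179]), (0.74, [269, 212])]
top cup5 [(0.96, [299, 205]), (0.93, [252, 179]), (0.74, [269, 212])]
top casting [(0.97, [280, 187])]
top nut [(0.38, [275, 175])]
top bolt [(0.49, [283, 162])]
top short_spring [(0.52, [268, 212])]
{'time': 1.0, 'joint_pos': array([ 1.07298520e+00,  5.26881141e-02,  1.612917
[... 654 characters left out ...]
   0.        , 257.60277048],
       [  0.        , 401.4976639 , 188.21500964],
       [  0.        ,   0.        ,   1.        ]]), 'dist_coeffs': array([-0.10535079,  0.        ,  0.        ,  0.        ,  0.        ]), 'rvec': array([ 1.93369866,  1.57989976, -0.61079074]), 'tvec': array([-0.1145169 , -0.32267103,  1.42444567])}
{'camera_matrix': array([[491.40666486,   0.        , 264.03565011],
       [  0.        , 491.40666486, 188.39444722],
       [  0.        ,   0.        ,   1.        ]]), 'dist_coeffs': array([0.03750288, 0.        , 0.        , 0.        , 0.        ]), 'rvec': array([ 2.10695096, -2.17399156,  0.14262969]), 'tvec': array([0.01975834, 0.53200751, 1.66332108])}
```

View images.

View pics/scene0.png

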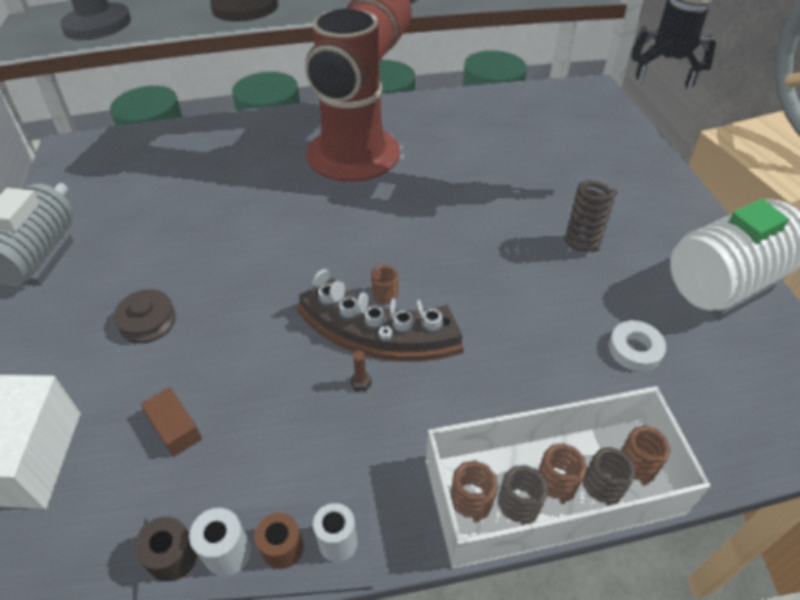

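View pics/top0.png

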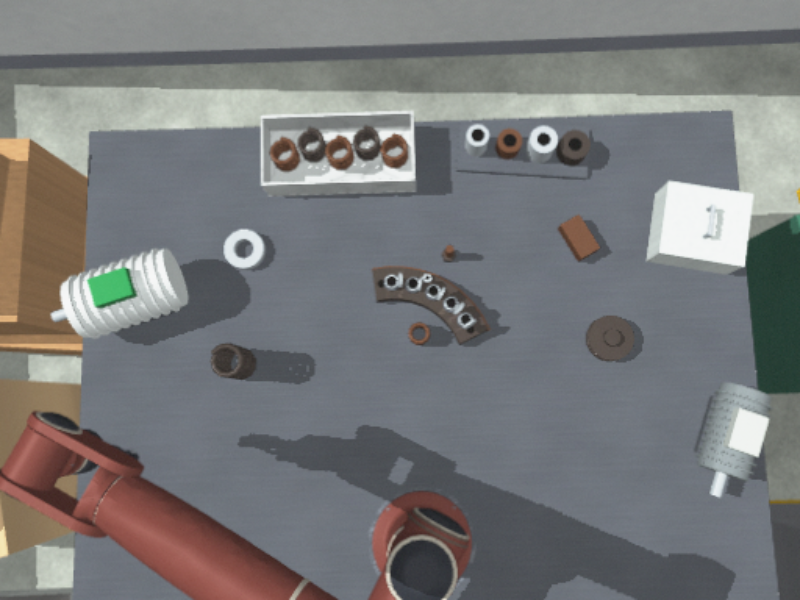

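Run:
```python
from plant import *
import cv2,numpy as np
f=grab_frame("top")
np.save("top.npy",f)
cv2.imwrite("pics/topz.png",cv2.resize(f[140:240,220:340,::-1],(720,600),interpolation=cv2.INTER_CUBIC))
d=[(round(d['conf'],2),[round(float(v),1) for v in d['pixel']]) for d in landmark_of("top","cup1")];print(d)
m=silhouettes("top","casting")
print([(x['conf'],x['bbox'],x['mask'].sum()) for x in m]); np.save("mask.npy",m[0]['mask'])
f=grab_frame("scene");np.save("scene.npy",f)
cv2.imwrite("pics/scenez.png",cv2.resize(f[160:270,190:320,::-1],(709,600),interpolation=cv2.INTER_CUBIC))
d=[(round(d['conf'],2),[round(float(v),1) for v in d['pixel']]) for d in landmark_of("scene","cup1")];print(d)
m=silhouettes("scene","casting")
print([(x['conf'],x['bbox'],x['mask'].sum()) for x in m]); np.save("mask_s.npy",m[0]['mask'])
```

```text
[(0.91, [261.1, 179.9]), (0.9, [251.4, 181.4]), (0.71, [301.6, 206.6]), (0.57, [287.2, 197.0])]
[(0.65, [242.1, 169.5, 313.4, 219.6], np.int64(1733))]
[(0.93, [208.2, 186.4]), (0.82, [279.8, 203.6]), (0.78, [236.9, 199.7]), (0.57, [256.9, 202.7]), (0.24, [228.6, 246.8])]
[(0.65, [188.8, 172.0, 295.8, 229.5], np.int64(3506)), (0.4, [221.6, 227.7, 237.3, 250.5], np.int64(245)), (0.3, [74.1, 187.7, 113.6, 221.2], np.int64(1015))]
```

View pics/topz.png

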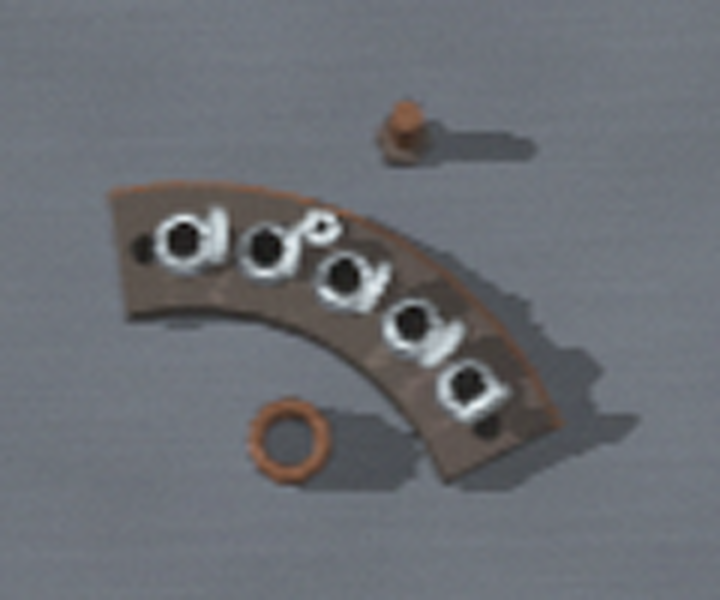

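View pics/scenez.png

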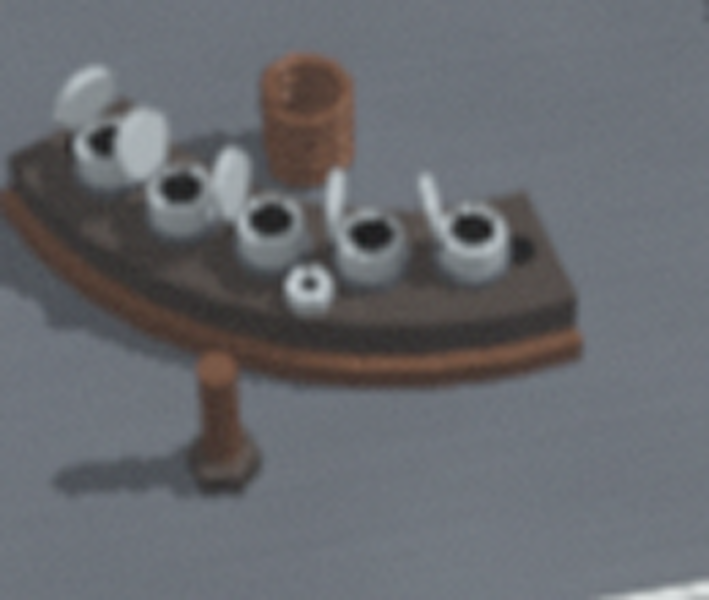

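```bash
cat > h.py <<'E'
import numpy as np,cv2
from plant import camera_model
C={n:camera_model(n) for n in("scene","top")}
def proj(n,P):
    c=C[n];return cv2.projectPoints(np.asarray(P,float).reshape(-1,3),c['rvec'],c['tvec'],c['camera_matrix'],c['dist_coeffs'])[0].reshape(-1,2)
R=0.19
def c2w(p,P):
    P=np.asarray(P,float).reshape(-1,3);c,s=np.cos(p[2]),np.sin(p[2])
    return np.c_[p[0]+c*P[:,0]-s*P[:,1],p[1]+s*P[:,0]+c*P[:,1],P[:,2]]
def arc(a,r,z): a=np.atleast_1d(a);return np.c_[r*np.cos(a)-R,r*np.sin(a),np.full(len(a),z)]
A=(np.arange(5)-2)*.25
cups=arc(A,R,.062)
E
cat > fit.py <<'E'
from h import *
from scipy.optimize import least_squares
T=np.array([[468,385],[412,325],[343,277],[266,249],[183,241]],float)/6+[220,140]-.4
S=np.array([[105,142],[182,187],[271,217],[371,233],[474,227]],float)/5.454+[190,160]-.4
def res(p): return np.r_[(proj("top",c2w(p,cups))-T).ravel(),(proj("scene",c2w(p,cups))-S).ravel()]
best=min((least_squares(res,[.6,0,y0],x_scale=[.01,.01,.1]) for y0 in(-1,0,1,2)),key=lambda r:r.cost)
p=best.x;print(p,best.cost);print(res(p).reshape(2,5,2).round(2))
np.save("p.npy",p)
half=np.linspace(-1,1,40)*np.arcsin(.1325/.225)
th=np.linspace(0,2*np.pi,30)
for n,sl,k in(("top",(140,240,220,340),6),("scene",(160,270,190,320),5)):
    f=np.load(n+".npy")[sl[0]:sl[1],sl[2]:sl[3],::-1]
    im=cv2.resize(f,None,fx=k,fy=k,interpolation=cv2.INTER_CUBIC)
    def dr(P,col,cl=True):
        q=((proj(n,P)-[sl[2],sl[0]]+.5)*k).round().astype(np.int32);cv2.polylines(im,[q],cl,col,1)
    for z in(.04,0): dr(c2w(p,np.r_[arc(half,.225,z),arc(half[::-1],.155,z)]),(0,255,0))
    for c in cups: dr(c2w(p,c+np.c_[.015*np.cos(th),.015*np.sin(th),0*th]),(0,0,255))
    cv2.imwrite(f"pics/fit_{n}.png",im)
w=c2w(p,cups);print(w.round(4))
E
python3 fit.py
```

```text
[ 0.53648925 -0.04077469 -0.50207787] 0.3310656020778748
[[[-0.01  0.08]
  [-0.   -0.26]
  [-0.03  0.04]
  [-0.24  0.08]
  [-0.17  0.13]]

 [[ 0.39 -0.16]
  [-0.32  0.05]
  [-0.09  0.34]
  [-0.04 -0.07]
  [-0.25 -0.  ]]]
[[ 0.4723 -0.1094  0.062 ]
 [ 0.5087 -0.0791  0.062 ]
 [ 0.5365 -0.0408  0.062 ]
 [ 0.5539  0.0033  0.062 ]
 [ 0.5599  0.0503  0.062 ]]
```

View pics/fit_top.png

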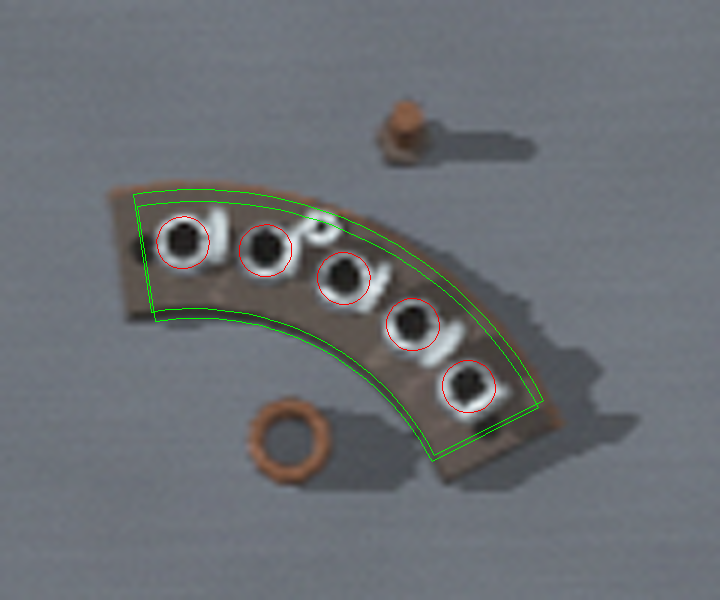

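View pics/fit_scene.png

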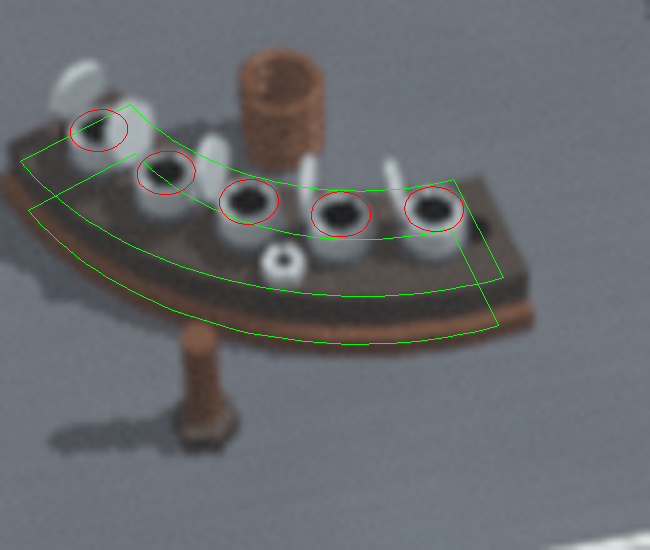

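```bash
cat >> h.py <<'E'
from scipy.spatial.transform import Rotation as Ro
import json
p=np.load("p.npy") if __import__("os").path.exists("p.npy") else None
TIP=0.017; HALF=0.011
def rot(yaw): # tool x along yaw, z down
    c,s=np.cos(yaw),np.sin(yaw)
    return Ro.from_matrix(np.array([[c,s,0],[s,-c,0],[0,0,-1.]]))
def pose(i,s,ztip,tip=None):
    """front face of fingertips at tangential offset s from cup i (1..5), tip height ztip"""
    a=A[i-1]; c=c2w(p,cups[i-1])[0]; yaw=p[2]+a+np.pi/2
    t=np.array([np.cos(yaw),np.sin(yaw),0])
    q=c+t*(s-HALF); q[2]=ztip+(TIP if tip is None else tip)
    return q,rot(yaw)
def rows(cur,tgts,g=0):
    """tgts: list of (pos,rot,n)"""
    P,Q=cur
    for (tp,tr,n) in tgts:
        P0,Q0=P,Q; dv=(Q0.inv()*tr).as_rotvec()
        out=[]
        for k in range(1,n+1):
            Pn=P0+(tp-P0)*k/n; Qn=Q0*Ro.from_rotvec(dv*k/n)
            d=Q.inv().apply(Pn-P)/.03; a=(Q.inv()*Qn).as_rotvec()/np.radians(5)
            a=np.round(a,2)+0.;d=np.round(d,2)+0.
            out.append({"angular":a.tolist(),"delta_pos":d.tolist(),"gripper":g})
            P=P+Q.apply(d*.03); Q=Q*Ro.from_rotvec(a*np.radians(5))
        print(json.dumps(out)); print('->',P.round(4))
    return P,Q
def now():
    from plant import state
    s=state();q=s['tool_rot'];return s['tool_pos'],Ro.from_quat(np.r_[q[1:],q[0]])
E
python3 - <<'E'
from h import *
cur=now()
q,r=pose(1,-.045,.12)
print(q, (cur[1].inv()*r).as_rotvec())
q1=q.copy();q1[2]=cur[0][2]
# split into three
dv=(cur[1].inv()*r).as_rotvec()
m=[(cur[0]+(q1-cur[0])*f,cur[1]*Ro.from_rotvec(dv*f),9) for f in(1/3,2/3,1)]
rows(cur,m+[(q,r,5)])
E
```

```text
[ 0.42507806 -0.13958897  0.137     ] [-2.66476708e-05 -6.17843108e-06  2.19406918e+00]
[{"angular": [0.0, 0.0, 0.93], "delta_pos": [-0.55, -0.74, 0.0], "gripper": 0}, {"angular": [0.0, 0.0, 0.93], "delta_pos": [-0.61, -0.69, 0.0], "gripper": 0}, {"angular": [0.0, 0.0, 0.93], "delta_pos": [-0.66, -0.64, 0.0], "gripper": 0}, {"angular": [0.0, 0.0, 0.93], "delta_pos": [-0.72, -0.58, 0.0], "gripper": 0}, {"angular": [0.0, 0.0, 0.94], "delta_pos": [-0.75, -0.52, 0.0], "gripper": 0}, {"angular": [0.0, 0.0, 0.93], "delta_pos": [-0.8, -0.46, 0.0], "gripper": 0}, {"angular": [0.0, 0.0, 0.93], "delta_pos": [-0.84, -0.4, 0.0], "gripper": 0}, {"angular": [0.0, 0.0, 0.93], "delta_pos": [-0.86, -0.32, 0.0], "gripper": 0}, {"angular": [0.0, 0.0, 0.93], "delta_pos": [-0.88, -0.25, 0.0], "gripper": 0}]
-> [0.2958 0.3407 0.2483]
[{"angular": [0.0, 0.0, 0.93], "delta_pos": [-0.9, -0.18, 0.0], "gripper": 0}, {"angular": [0.0, 0.0, 0.93], "delta_pos": [-0.92, -0.11, 0.0], "gripper": 0}, {"angular": [0.0, 0.0, 0.93], "delta_pos": [-0.92, -0.03, 0.0], "gripper": 0}, {"angular": [0.0, 0.0, 0.94], "delta_po
[... 887 characters left out ...]
0.55, 0.75, 0.0], "gripper": 0}, {"angular": [0.0, 0.0, 0.93], "delta_pos": [-0.48, 0.78, 0.0], "gripper": 0}, {"angular": [0.0, 0.0, 0.93], "delta_pos": [-0.41, 0.82, 0.0], "gripper": 0}, {"angular": [0.0, 0.0, 0.93], "delta_pos": [-0.35, 0.86, 0.0], "gripper": 0}]
-> [ 0.4251 -0.1396  0.2483]
[{"angular": [0.0, 0.0, 0.0], "delta_pos": [0.0, 0.0, 0.74], "gripper": 0}, {"angular": [0.0, 0.0, 0.0], "delta_pos": [0.0, 0.0, 0.74], "gripper": 0}, {"angular": [0.0, 0.0, 0.0], "delta_pos": [0.0, 0.0, 0.75], "gripper": 0}, {"angular": [0.0, 0.0, 0.0], "delta_pos": [0.0, 0.0, 0.74], "gripper": 0}, {"angular": [0.0, 0.0, 0.0], "delta_pos": [0.0, 0.0, 0.74], "gripper": 0}]
-> [ 0.4251 -0.1396  0.137 ]
```

```bash
python3 -m crank '[{"angular":[0,0,0.93],"delta_pos":[-0.55,-0.74,0],"gripper":0},{"angular":[0,0,0.93],"delta_pos":[-0.61,-0.69,0],"gripper":0},{"angular":[0,0,0.93],"delta_pos":[-0.66,-0.64,0],"gripper":0},{"angular":[0,0,0.93],"delta_pos":[-0.72,-0.58,0],"gripper":0},{"angular":[0,0,0.94],"delta_pos":[-0.75,-0.52,0],"gripper":0},{"angular":[0,0,0.93],"delta_pos":[-0.8,-0.46,0],"gripper":0},{"angular":[0,0,0.93],"delta_pos":[-0.84,-0.4,0],"gripper":0},{"angular":[0,0,0.93],"delta_pos":[-0.86,-0.32,0],"gripper":0},{"angular":[0,0,0.93],"delta_pos":[-0.88,-0.25,0],"gripper":0}]'
python3 -m crank '[{"angular":[0,0,0.93],"delta_pos":[-0.9,-0.18,0],"gripper":0},{"angular":[0,0,0.93],"delta_pos":[-0.92,-0.11,0],"gripper":0},{"angular":[0,0,0.93],"delta_pos":[-0.92,-0.03,0],"gripper":0},{"angular":[0,0,0.94],"delta_pos":[-0.92,0.04,0],"gripper":0},{"angular":[0,0,0.93],"delta_pos":[-0.91,0.12,0],"gripper":0},{"angular":[0,0,0.93],"delta_pos":[-0.9,0.19,0],"gripper":0},{"angular":[0,0,0.93],"delta_pos":[-0.89,0.26,0],"gripper":0},{"angular":[0,0,0.93],"delta_pos":[-0.86,0.34,0],"gripper":0},{"angular":[0,0,0.93],"delta_pos":[-0.82,0.4,0],"gripper":0}]'
```

```text
time: 2.42
tool_pos: [0.296, 0.3399, 0.2485]
tool_rot: [0.0, 0.528, 0.849, 0.0]
contact_force: [0.2, 0.6, 0.8]
gripper_width: -0.002
time: 3.55
tool_pos: [0.3607, 0.0997, 0.2485]
tool_rot: [0.0, 0.797, 0.604, 0.0]
contact_force: [0.9, -0.5, -0.2]
gripper_width: -0.003
```

```bash
python3 -m crank '[{"angular":[0,0,0.93],"delta_pos":[-0.79,0.47,0],"gripper":0},{"angular":[0,0,0.93],"delta_pos":[-0.76,0.53,0],"gripper":0},{"angular":[0,0,0.93],"delta_pos":[-0.7,0.59,0],"gripper":0},{"angular":[0,0,0.94],"delta_pos":[-0.66,0.65,0],"gripper":0},{"angular":[0,0,0.93],"delta_pos":[-0.6,0.69,0],"gripper":0},{"angular":[0,0,0.93],"delta_pos":[-0.55,0.75,0],"gripper":0},{"angular":[0,0,0.93],"delta_pos":[-0.48,0.78,0],"gripper":0},{"angular":[0,0,0.93],"delta_pos":[-0.41,0.82,0],"gripper":0},{"angular":[0,0,0.93],"delta_pos":[-0.35,0.86,0],"gripper":0}]'
python3 -m crank '[{"angular":[0,0,0],"delta_pos":[0,0,0.74],"gripper":0},{"angular":[0,0,0],"delta_pos":[0,0,0.74],"gripper":0},{"angular":[0,0,0],"delta_pos":[0,0,0.75],"gripper":0},{"angular":[0,0,0],"delta_pos":[0,0,0.74],"gripper":0},{"angular":[0,0,0],"delta_pos":[0,0,0.4],"gripper":0}]'
cat > look.py <<'E'
import sys
from h import *
from plant import grab_frame,state
tag=sys.argv[1];P,Q=now()
print(P.round(4),np.round(state()['contact_force'],2),round(state()['time'],2))
for n,sl,k in(("top",(130,230,215,335),6),("scene",(140,250,180,310),5)):
    f=grab_frame(n); np.save(f"cur_{n}.npy",f)
    im=cv2.resize(f[sl[0]:sl[1],sl[2]:sl[3],::-1],None,fx=k,fy=k,interpolation=cv2.INTER_CUBIC)
    L=np.array([[x,y,z] for z in(TIP,) for x,y in((.011,.0145),(-.011,.0145),(-.011,-.0145),(.011,-.0145))])
    q=((proj(n,P+Q.apply(L))-[sl[2],sl[0]]+.5)*k).round().astype(np.int32);cv2.polylines(im,[q],True,(0,255,255),1)
    cv2.imwrite(f"pics/{n}_{tag}.png",im)
E
python3 look.py a
```

```text
time: 4.68
tool_pos: [0.4253, -0.1406, 0.2485]
tool_rot: [0.0, 0.96, 0.279, 0.0]
contact_force: [0.3, -0.5, -0.4]
gripper_width: 0.004
time: 5.3
tool_pos: [0.4246, -0.1393, 0.146]
tool_rot: [-0.001, 0.96, 0.281, -0.001]
contact_force: [-1.1, 0.7, -0.3]
gripper_width: -0.0
[ 0.4246 -0.1393  0.146 ] [-1.11  0.69 -0.26] 5.3
```

View pics/scene_a.png

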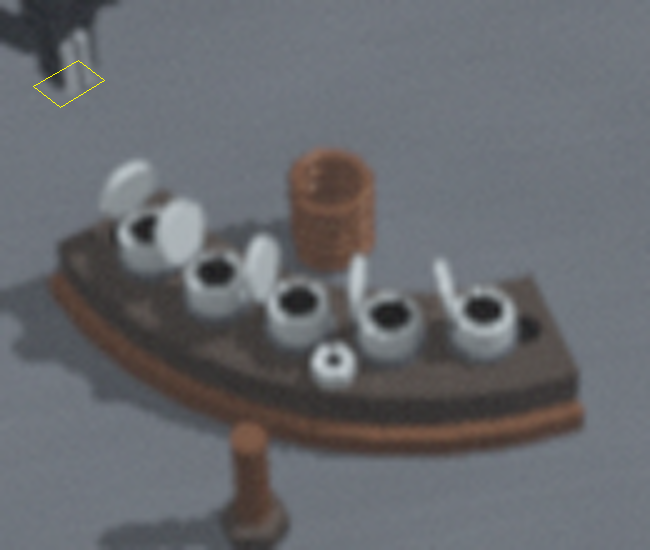

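View pics/top_a.png

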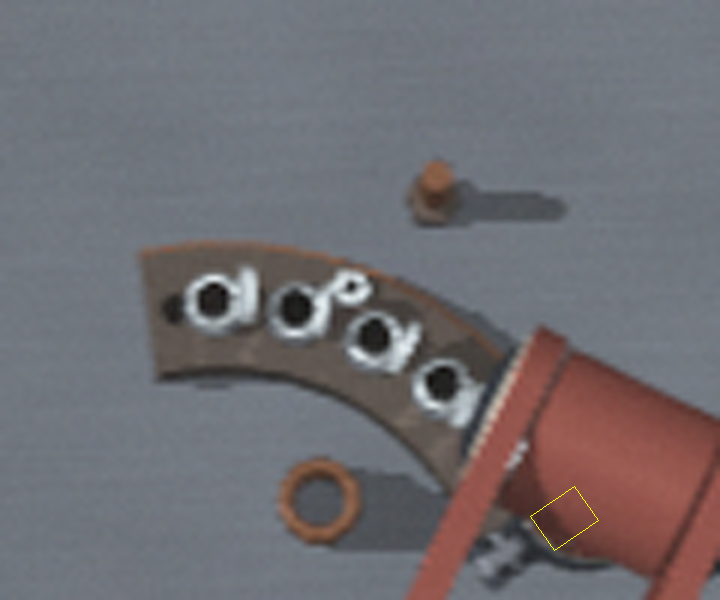

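```bash
cat > plan.py <<'E'
import sys
from h import *
# args: i, then s,z(mm),n triples
i=int(sys.argv[1]);t=[]
for a in sys.argv[2:]:
    if a[0]=='i': i=int(a[1:]);continue
    s,z,n=a.split(',');t.append((*pose(i,float(s)/1e3,float(z)/1e3),int(n)))
rows(now(),t)
E
python3 plan.py 1 -45,84.5,3 -5,84.5,5 8,70,3
```

```text
[{"angular": [-0.01, 0.01, 0.0], "delta_pos": [0.0, 0.01, 0.49], "gripper": 0}, {"angular": [-0.01, 0.0, 0.0], "delta_pos": [0.01, 0.01, 0.5], "gripper": 0}, {"angular": [-0.01, 0.01, 0.0], "delta_pos": [0.0, 0.0, 0.49], "gripper": 0}]
-> [ 0.4249 -0.1395  0.1015]
[{"angular": [0.0, 0.0, 0.0], "delta_pos": [0.27, 0.0, 0.0], "gripper": 0}, {"angular": [0.0, 0.0, 0.0], "delta_pos": [0.26, 0.0, 0.0], "gripper": 0}, {"angular": [0.0, 0.0, 0.0], "delta_pos": [0.27, 0.0, 0.0], "gripper": 0}, {"angular": [0.0, 0.0, 0.0], "delta_pos": [0.27, 0.0, 0.0], "gripper": 0}, {"angular": [0.0, 0.0, 0.0], "delta_pos": [0.27, 0.0, 0.0], "gripper": 0}]
-> [ 0.4588 -0.1179  0.1015]
[{"angular": [0.0, 0.0, 0.0], "delta_pos": [0.14, 0.0, 0.16], "gripper": 0}, {"angular": [0.0, 0.0, 0.0], "delta_pos": [0.15, 0.0, 0.16], "gripper": 0}, {"angular": [0.0, 0.0, 0.0], "delta_pos": [0.14, 0.0, 0.16], "gripper": 0}]
-> [ 0.4696 -0.1109  0.0871]
```

```bash
python3 -m crank '[{"angular":[0,0,0],"delta_pos":[0,0,0.5],"gripper":0},{"angular":[0,0,0],"delta_pos":[0,0,0.5],"gripper":0},{"angular":[0,0,0],"delta_pos":[0,0,0.5],"gripper":0},{"angular":[0,0,0],"delta_pos":[0,0,0],"gripper":0},{"angular":[0,0,0],"delta_pos":[0,0,0],"gripper":0}]'
python3 look.py b; python3 plan.py 1 -45,84.5,1
```

```text
time: 6.02
tool_pos: [0.4253, -0.1397, 0.1023]
tool_rot: [0.0, 0.96, 0.281, 0.0]
contact_force: [-0.1, -0.5, 1.3]
gripper_width: 0.003
[ 0.4253 -0.1397  0.1023] [-0.13 -0.46  1.34] 6.03
[{"angular": [0.01, -0.01, 0.0], "delta_pos": [-0.01, -0.02, 0.05], "gripper": 0}]
-> [ 0.4251 -0.1395  0.1014]
```

View pics/scene_b.png

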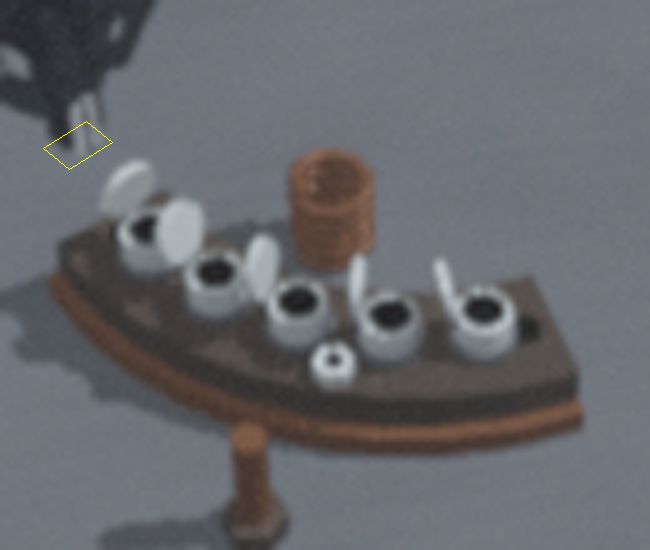

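```bash
python3 -m crank '[{"angular":[0,0,0],"delta_pos":[0.27,0,0.03],"gripper":0},{"angular":[0,0,0],"delta_pos":[0.27,0,0],"gripper":0},{"angular":[0,0,0],"delta_pos":[0.27,0,0],"gripper":0},{"angular":[0,0,0],"delta_pos":[0.26,0,0],"gripper":0},{"angular":[0,0,0],"delta_pos":[0.26,0,0],"gripper":0},{"angular":[0,0,0],"delta_pos":[0,0,0],"gripper":0}]'
python3 look.py c
```

```text
time: 6.88
tool_pos: [0.4592, -0.1178, 0.1013]
tool_rot: [-0.0, 0.96, 0.281, 0.0]
contact_force: [-0.9, 0.0, -0.5]
gripper_width: 0.0
[ 0.4592 -0.1178  0.1013] [-0.91  0.04 -0.5 ] 6.88
```

View pics/scene_c.png

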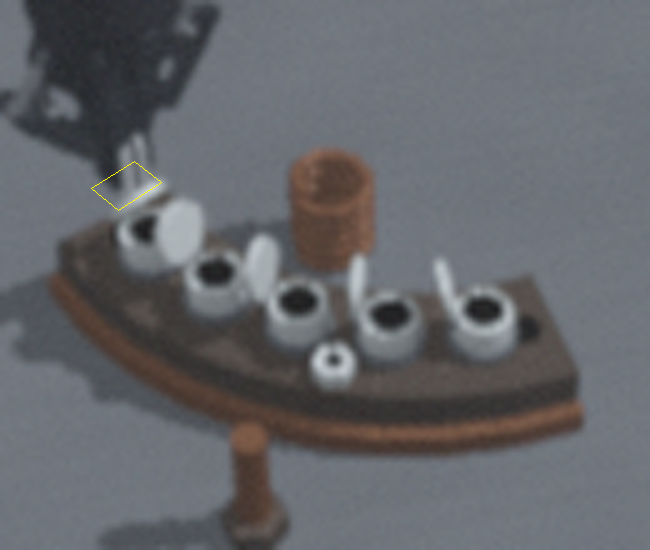

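```bash
python3 -m crank '[{"angular":[0,0,0],"delta_pos":[0.13,0,0.14],"gripper":0},{"angular":[0,0,0],"delta_pos":[0.13,0,0.17],"gripper":0},{"angular":[0,0,0],"delta_pos":[0.12,0,0.18],"gripper":0},{"angular":[0,0,0],"delta_pos":[0,0,0],"gripper":0}]'
python3 plan.py 1 8,67,1;python3 look.py d
```

```text
time: 7.48
tool_pos: [0.468, -0.1116, 0.0857]
tool_rot: [-0.001, 0.96, 0.281, -0.001]
contact_force: [-0.2, 0.1, -0.2]
gripper_width: 0.005
[{"angular": [-0.02, 0.01, 0.01], "delta_pos": [0.06, 0.01, 0.06], "gripper": 0}]
-> [ 0.4697 -0.1109  0.0839]
[ 0.468  -0.1116  0.0857] [-0.24  0.06 -0.24] 7.47
```

View pics/scene_d.png

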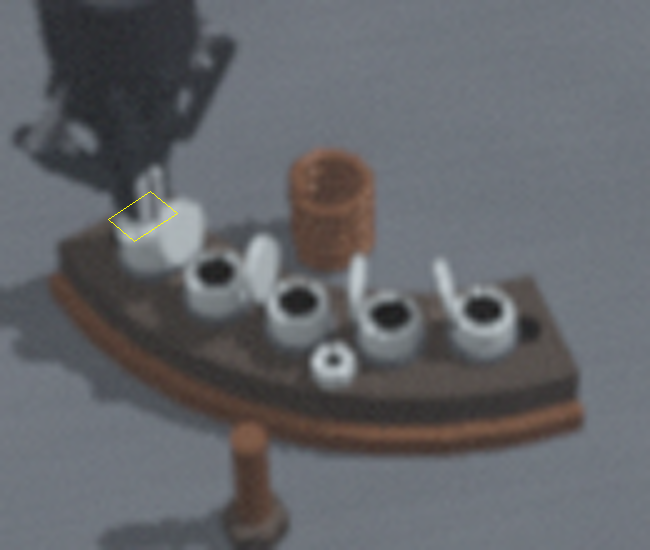

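```bash
Z='{"angular":[0,0,0],"delta_pos":[0,0,0],"gripper":0}'
python3 -m crank '[{"angular":[0,0,0],"delta_pos":[0.04,0,0.04],"gripper":0},{"angular":[0,0,0],"delta_pos":[0,0,0],"gripper":0}]'
python3 -m crank '[{"angular":[0,0,0],"delta_pos":[0,0,0.03],"gripper":0},{"angular":[0,0,0],"delta_pos":[0,0,0],"gripper":0}]'
python3 -m crank '[{"angular":[0,0,0],"delta_pos":[0,0,0.03],"gripper":0},{"angular":[0,0,0],"delta_pos":[0,0,0],"gripper":0}]'
```

```text
time: 7.82
tool_pos: [0.4695, -0.1114, 0.0855]
tool_rot: [0.0, 0.96, 0.281, 0.0]
contact_force: [0.3, -0.5, -0.6]
gripper_width: 0.0
time: 8.07
tool_pos: [0.4694, -0.1114, 0.0845]
tool_rot: [0.0, 0.96, 0.281, 0.0]
contact_force: [-0.2, 0.1, 0.8]
gripper_width: -0.003
time: 8.32
tool_pos: [0.4695, -0.1114, 0.084]
tool_rot: [0.0, 0.96, 0.281, 0.0]
contact_force: [-0.5, 1.0, 3.5]
gripper_width: 0.001
```

```bash
python3 -m crank '[{"angular":[0,0,0],"delta_pos":[0,0,0.01],"gripper":0},{"angular":[0,0,0],"delta_pos":[0,0,0],"gripper":0}]'
python3 plan.py 1 8,84,2 i2 -40,84,3 -5,84.5,5 7,70,3
```

```text
time: 8.57
tool_pos: [0.4695, -0.1114, 0.084]
tool_rot: [0.0, 0.96, 0.281, -0.0]
contact_force: [-2.0, 0.9, 5.6]
gripper_width: -0.0
[{"angular": [0.0, 0.0, 0.0], "delta_pos": [0.01, 0.0, -0.28], "gripper": 0}, {"angular": [0.0, 0.0, 0.0], "delta_pos": [0.0, -0.01, -0.29], "gripper": 0}]
-> [ 0.4696 -0.111   0.1011]
[{"angular": [0.0, 0.0, -0.95], "delta_pos": [0.01, 0.08, 0.0], "gripper": 0}, {"angular": [0.0, 0.0, -0.96], "delta_pos": [0.0, 0.07, 0.0], "gripper": 0}, {"angular": [0.0, 0.0, -0.95], "delta_pos": [-0.01, 0.08, 0.0], "gripper": 0}]
-> [ 0.4738 -0.1165  0.1011]
[{"angular": [0.0, 0.0, 0.0], "delta_pos": [0.23, 0.0, 0.0], "gripper": 0}, {"angular": [0.0, 0.0, 0.0], "delta_pos": [0.24, 0.0, -0.01], "gripper": 0}, {"angular": [0.0, 0.0, 0.0], "delta_pos": [0.23, 0.0, 0.0], "gripper": 0}, {"angular": [0.0, 0.0, 0.0], "delta_pos": [0.24, 0.0, 0.0], "gripper": 0}, {"angular": [0.0, 0.0, 0.0], "delta_pos": [0.23, 0.0, 0.0], "gripper": 0}]
-> [ 0.4978 -0.0909  0.1014]
[{"angular": [0.0, 0.0, 0.0], "delta_pos": [0.13, 0.0, 0.16], "gripper": 0}, {"angular": [0.0, 0.0, 0.0], "delta_pos": [0.14, 0.0, 0.16], "gripper": 0}, {"angular": [0.0, 0.0, 0.0], "delta_pos": [0.13, 0.0, 0.16], "gripper": 0}]
-> [ 0.506  -0.0821  0.087 ]
```

```bash
python3 -m crank '[{"angular":[0,0,0],"delta_pos":[0,0,-0.3],"gripper":0},{"angular":[0,0,0],"delta_pos":[0,0,-0.3],"gripper":0},{"angular":[0,0,-0.95],"delta_pos":[0.01,0.08,0],"gripper":0},{"angular":[0,0,-0.96],"delta_pos":[0,0.07,0],"gripper":0},{"angular":[0,0,-0.95],"delta_pos":[-0.01,0.08,0],"gripper":0},{"angular":[0,0,0],"delta_pos":[0,0,0],"gripper":0}]'
python3 plan.py 2 -5,84.5,5; python3 look.py e
```

```text
time: 9.32
tool_pos: [0.4738, -0.117, 0.1017]
tool_rot: [0.0, 0.918, 0.397, 0.0]
contact_force: [-0.1, 0.2, -0.2]
gripper_width: -0.001
[{"angular": [0.0, 0.0, 0.0], "delta_pos": [0.24, 0.0, 0.0], "gripper": 0}, {"angular": [0.0, 0.0, -0.01], "delta_pos": [0.23, -0.01, 0.0], "gripper": 0}, {"angular": [0.0, 0.0, 0.0], "delta_pos": [0.24, 0.0, 0.0], "gripper": 0}, {"angular": [0.01, 0.0, 0.0], "delta_pos": [0.24, 0.0, 0.01], "gripper": 0}, {"angular": [0.0, 0.0, -0.01], "delta_pos": [0.23, 0.0, 0.0], "gripper": 0}]
-> [ 0.4978 -0.091   0.1014]
[ 0.4738 -0.117   0.1017] [-0.1   0.21 -0.18] 9.32
```

View pics/scene_e.png

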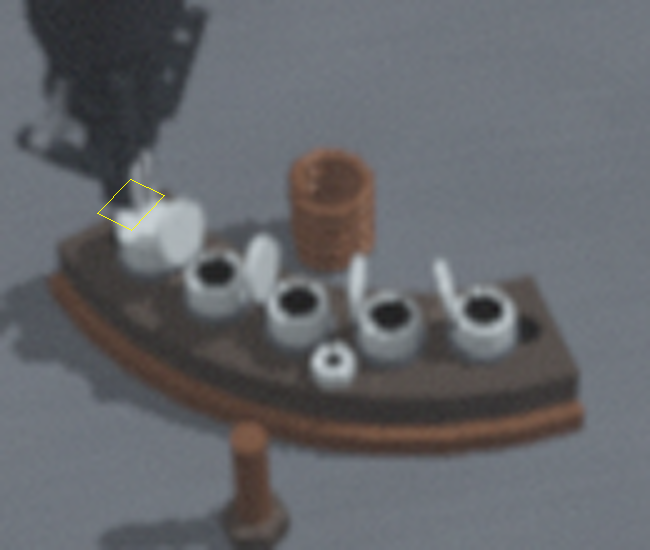

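```bash
python3 -m crank '[{"angular":[0,0,0],"delta_pos":[0.24,0,0],"gripper":0},{"angular":[0,0,0],"delta_pos":[0.24,0,0],"gripper":0},{"angular":[0,0,0],"delta_pos":[0.24,0,0],"gripper":0},{"angular":[0,0,0],"delta_pos":[0.23,0,0],"gripper":0},{"angular":[0,0,0],"delta_pos":[0.23,0,0],"gripper":0},{"angular":[0,0,0],"delta_pos":[0.13,0,0.15],"gripper":0},{"angular":[0,0,0],"delta_pos":[0.14,0,0.18],"gripper":0},{"angular":[0,0,0],"delta_pos":[0.14,0,0.19],"gripper":0},{"angular":[0,0,0],"delta_pos":[0,0,0],"gripper":0},{"angular":[0,0,0],"delta_pos":[0,0,0],"gripper":0}]'
python3 plan.py 2 8,67,1; python3 look.py f
```

```text
time: 10.68
tool_pos: [0.5061, -0.082, 0.0856]
tool_rot: [-0.0, 0.917, 0.398, -0.0]
contact_force: [-0.0, -0.5, -0.4]
gripper_width: -0.0
[{"angular": [0.0, 0.0, 0.0], "delta_pos": [0.03, 0.0, 0.05], "gripper": 0}]
-> [ 0.5067 -0.0814  0.0841]
[ 0.5061 -0.082   0.0856] [-0.01 -0.53 -0.38] 10.68
```

View pics/scene_f.png

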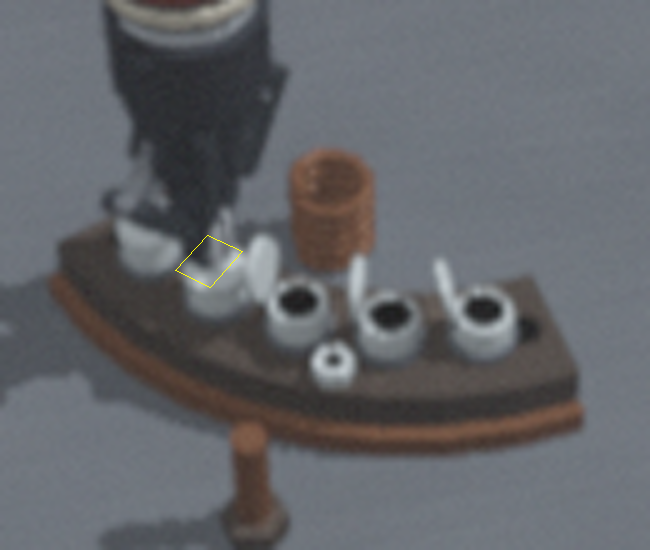

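```bash
python3 -m crank '[{"angular":[0,0,0],"delta_pos":[0.02,0,0.05],"gripper":0},{"angular":[0,0,0],"delta_pos":[0,0,0],"gripper":0},{"angular":[0,0,0],"delta_pos":[0,0,0],"gripper":0}]'
python3 -m crank '[{"angular":[0,0,0],"delta_pos":[0,0,0.02],"gripper":0},{"angular":[0,0,0],"delta_pos":[0,0,0],"gripper":0}]'
```

```text
time: 11.15
tool_pos: [0.5066, -0.0816, 0.0842]
tool_rot: [0.0, 0.917, 0.398, 0.0]
contact_force: [0.2, -0.4, -0.6]
gripper_width: -0.0
time: 11.4
tool_pos: [0.5067, -0.0816, 0.084]
tool_rot: [0.0, 0.917, 0.398, -0.0]
contact_force: [-2.2, 0.2, 3.8]
gripper_width: -0.001
```

```bash
python3 -m crank '[{"angular":[0,0,0],"delta_pos":[0,0,0.01],"gripper":0},{"angular":[0,0,0],"delta_pos":[0,0,0],"gripper":0}]'
python3 plan.py 2 8,84.5,2 i3 -40,84.5,3 -5,84.5,5 7,68.5,3
```

```text
time: 11.65
tool_pos: [0.5067, -0.0816, 0.084]
tool_rot: [-0.0, 0.917, 0.398, -0.0]
contact_force: [-2.2, 0.5, 6.5]
gripper_width: -0.002
[{"angular": [0.0, 0.0, 0.0], "delta_pos": [0.0, 0.0, -0.29], "gripper": 0}, {"angular": [0.0, 0.0, 0.0], "delta_pos": [0.01, -0.01, -0.29], "gripper": 0}]
-> [ 0.5067 -0.0812  0.1014]
[{"angular": [0.0, 0.0, -0.96], "delta_pos": [0.0, 0.08, 0.0], "gripper": 0}, {"angular": [0.0, 0.0, -0.95], "delta_pos": [0.0, 0.07, 0.0], "gripper": 0}, {"angular": [0.0, 0.0, -0.96], "delta_pos": [0.0, 0.08, 0.0], "gripper": 0}]
-> [ 0.5121 -0.0855  0.1014]
[{"angular": [0.0, 0.0, 0.0], "delta_pos": [0.23, 0.0, 0.0], "gripper": 0}, {"angular": [0.0, 0.0, 0.0], "delta_pos": [0.24, 0.0, 0.0], "gripper": 0}, {"angular": [0.0, 0.0, 0.0], "delta_pos": [0.23, 0.0, 0.0], "gripper": 0}, {"angular": [0.0, 0.0, 0.0], "delta_pos": [0.23, 0.0, 0.0], "gripper": 0}, {"angular": [0.0, 0.0, 0.0], "delta_pos": [0.23, 0.0, 0.0], "gripper": 0}]
-> [ 0.5288 -0.0549  0.1014]
[{"angular": [0.0, 0.0, 0.0], "delta_pos": [0.13, 0.0, 0.18], "gripper": 0}, {"angular": [0.0, 0.0, 0.0], "delta_pos": [0.14, 0.0, 0.17], "gripper": 0}, {"angular": [0.0, 0.0, 0.0], "delta_pos": [0.13, 0.0, 0.18], "gripper": 0}]
-> [ 0.5346 -0.0444  0.0855]
```

```bash
python3 -m crank '[{"angular":[0,0,0],"delta_pos":[0,0,-0.31],"gripper":0},{"angular":[0,0,0],"delta_pos":[0,-0.01,-0.3],"gripper":0},{"angular":[0,0,-0.96],"delta_pos":[0,0.08,0],"gripper":0},{"angular":[0,0,-0.95],"delta_pos":[0,0.07,0],"gripper":0},{"angular":[0,0,-0.96],"delta_pos":[0,0.08,0],"gripper":0},{"angular":[0,0,0],"delta_pos":[0,0,0],"gripper":0}]'
python3 plan.py 3 -5,84.5,5; python3 look.py g
```

```text
time: 12.4
tool_pos: [0.5121, -0.0858, 0.1021]
tool_rot: [0.0, 0.861, 0.509, 0.0]
contact_force: [-0.0, -0.3, -0.1]
gripper_width: -0.001
[{"angular": [0.0, 0.0, 0.0], "delta_pos": [0.23, 0.0, 0.0], "gripper": 0}, {"angular": [0.0, 0.0, 0.0], "delta_pos": [0.24, 0.0, 0.01], "gripper": 0}, {"angular": [0.01, 0.0, -0.01], "delta_pos": [0.23, -0.01, 0.0], "gripper": 0}, {"angular": [0.0, 0.0, 0.0], "delta_pos": [0.24, 0.0, 0.01], "gripper": 0}, {"angular": [0.0, 0.0, 0.0], "delta_pos": [0.23, 0.0, 0.0], "gripper": 0}]
-> [ 0.5287 -0.0549  0.1015]
[ 0.5121 -0.0858  0.1021] [-0.01 -0.28 -0.08] 12.4
```

View pics/scene_g.png

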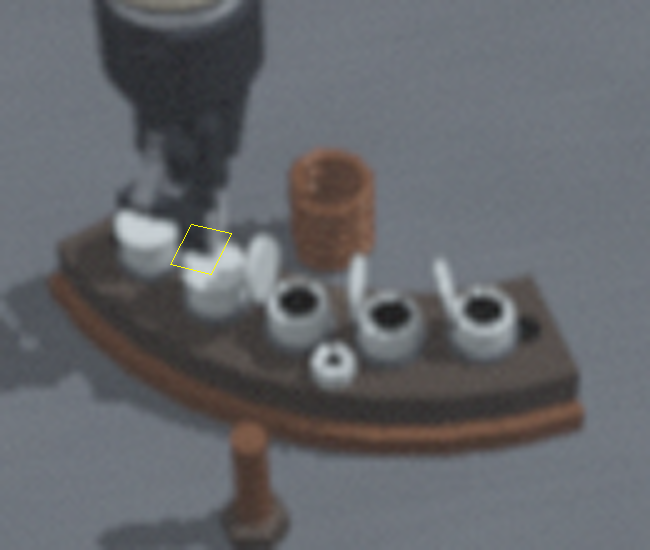

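Lids 1 (145,232) and 2 (215,268) lie shut; lid 3 at (262,268) is still upright. Next is lid 3.

```bash
python3 -m crank '[{"angular":[0,0,0],"delta_pos":[0.24,0,0],"gripper":0},{"angular":[0,0,0],"delta_pos":[0.24,0,0.01],"gripper":0},{"angular":[0,0,0],"delta_pos":[0.24,-0.01,0],"gripper":0},{"angular":[0,0,0],"delta_pos":[0.23,0,0.01],"gripper":0},{"angular":[0,0,0],"delta_pos":[0.23,0,0],"gripper":0},{"angular":[0,0,0],"delta_pos":[0.14,0,0.15],"gripper":0},{"angular":[0,0,0],"delta_pos":[0.14,0,0.18],"gripper":0},{"angular":[0,0,0],"delta_pos":[0.14,0,0.19],"gripper":0},{"angular":[0,0,0],"delta_pos":[0,0,0],"gripper":0},{"angular":[0,0,0],"delta_pos":[0,0,0],"gripper":0}]'
python3 plan.py 3 8,67,1
```

```text
time: 13.75
tool_pos: [0.5345, -0.0434, 0.0852]
tool_rot: [-0.0, 0.861, 0.509, -0.0]
contact_force: [-0.1, -0.1, 0.3]
gripper_width: 0.002
[{"angular": [-0.01, 0.0, 0.0], "delta_pos": [0.01, 0.02, 0.04], "gripper": 0}]
-> [ 0.5351 -0.0434  0.084 ]
```

```bash
python3 -m crank '[{"angular":[0,0,0],"delta_pos":[0,0.01,0.04],"gripper":0},{"angular":[0,0,0],"delta_pos":[0,0,0],"gripper":0},{"angular":[0,0,0],"delta_pos":[0,0,0],"gripper":0}]'
python3 -m crank '[{"angular":[0,0,0],"delta_pos":[0,0,0.02],"gripper":0},{"angular":[0,0,0],"delta_pos":[0,0,0],"gripper":0}]'
```

```text
time: 14.12
tool_pos: [0.5349, -0.0436, 0.0843]
tool_rot: [0.0, 0.861, 0.509, 0.0]
contact_force: [0.2, -0.2, 0.2]
gripper_width: 0.001
time: 14.38
tool_pos: [0.535, -0.0436, 0.084]
tool_rot: [0.0, 0.861, 0.509, 0.0]
contact_force: [-0.4, -0.3, 3.5]
gripper_width: 0.0
```

```bash
python3 -m crank '[{"angular":[0,0,0],"delta_pos":[0,0,0.01],"gripper":0},{"angular":[0,0,0],"delta_pos":[0,0,0],"gripper":0}]'
python3 plan.py 3 8,84.5,2 i4 -40,84.5,3 -5,84.5,5 7,68.5,3
```

```text
time: 14.62
tool_pos: [0.535, -0.0437, 0.084]
tool_rot: [0.0, 0.861, 0.509, -0.0]
contact_force: [-2.2, -0.1, 5.5]
gripper_width: 0.001
[{"angular": [0.0, 0.0, 0.0], "delta_pos": [0.0, 0.0, -0.29], "gripper": 0}, {"angular": [0.0, 0.0, 0.0], "delta_pos": [0.01, 0.0, -0.29], "gripper": 0}]
-> [ 0.5351 -0.0434  0.1014]
[{"angular": [0.0, 0.0, -0.95], "delta_pos": [0.01, 0.07, 0.0], "gripper": 0}, {"angular": [0.0, 0.0, -0.96], "delta_pos": [0.0, 0.08, 0.0], "gripper": 0}, {"angular": [0.0, 0.0, -0.95], "delta_pos": [-0.01, 0.07, 0.0], "gripper": 0}]
-> [ 0.5412 -0.0461  0.1014]
[{"angular": [0.0, 0.0, 0.0], "delta_pos": [0.23, 0.0, 0.0], "gripper": 0}, {"angular": [0.0, 0.0, 0.0], "delta_pos": [0.24, 0.0, 0.0], "gripper": 0}, {"angular": [0.0, 0.0, 0.0], "delta_pos": [0.23, 0.0, 0.0], "gripper": 0}, {"angular": [0.0, 0.0, 0.0], "delta_pos": [0.23, 0.0, 0.0], "gripper": 0}, {"angular": [0.0, 0.0, 0.0], "delta_pos": [0.24, 0.0, 0.0], "gripper": 0}]
-> [ 0.55   -0.0121  0.1014]
[{"angular": [0.0, 0.0, 0.0], "delta_pos": [0.13, 0.0, 0.18], "gripper": 0}, {"angular": [0.0, 0.0, 0.0], "delta_pos": [0.13, 0.0, 0.17], "gripper": 0}, {"angular": [0.0, 0.0, 0.0], "delta_pos": [0.14, 0.0, 0.18], "gripper": 0}]
-> [ 5.53e-01 -5.00e-04  8.55e-02]
```

```bash
python3 -m crank '[{"angular":[0,0,0],"delta_pos":[0,0,-0.31],"gripper":0},{"angular":[0,0,0],"delta_pos":[0,0,-0.3],"gripper":0},{"angular":[0,0,-0.95],"delta_pos":[0,0.07,0],"gripper":0},{"angular":[0,0,-0.96],"delta_pos":[0,0.08,0],"gripper":0},{"angular":[0,0,-0.95],"delta_pos":[0,0.07,0],"gripper":0},{"angular":[0,0,0],"delta_pos":[0,0,0],"gripper":0}]'
python3 plan.py 4 -5,84.5,5; python3 look.py i
```

```text
time: 15.38
tool_pos: [0.5412, -0.0463, 0.1021]
tool_rot: [0.0, 0.791, 0.612, 0.0]
contact_force: [-0.3, 0.5, 0.6]
gripper_width: -0.002
[{"angular": [0.0, 0.0, 0.0], "delta_pos": [0.23, 0.0, 0.0], "gripper": 0}, {"angular": [0.0, 0.0, -0.01], "delta_pos": [0.24, 0.0, 0.01], "gripper": 0}, {"angular": [0.01, 0.0, 0.0], "delta_pos": [0.23, 0.0, 0.0], "gripper": 0}, {"angular": [0.0, 0.0, 0.0], "delta_pos": [0.24, 0.0, 0.01], "gripper": 0}, {"angular": [0.0, 0.0, 0.0], "delta_pos": [0.23, 0.0, 0.0], "gripper": 0}]
-> [ 0.55   -0.0123  0.1015]
[ 0.5412 -0.0463  0.1021] [-0.29  0.47  0.58] 15.38
```

View pics/scene_i.png

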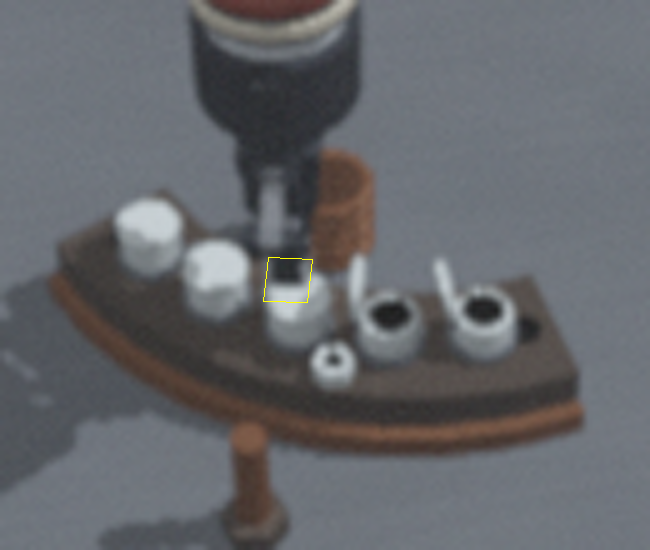

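Lids 1, 2 and 3 lie shut at (148,215), (217,262) and (297,297). Nothing else has moved. Next is lid 4.

```bash
python3 -m crank '[{"angular":[0,0,0],"delta_pos":[0.24,0,0],"gripper":0},{"angular":[0,0,0],"delta_pos":[0.24,0,0.01],"gripper":0},{"angular":[0,0,0],"delta_pos":[0.24,0,0],"gripper":0},{"angular":[0,0,0],"delta_pos":[0.24,0,0.01],"gripper":0},{"angular":[0,0,0],"delta_pos":[0.23,0,0],"gripper":0},{"angular":[0,0,0],"delta_pos":[0.14,0,0.15],"gripper":0},{"angular":[0,0,0],"delta_pos":[0.14,0,0.18],"gripper":0},{"angular":[0,0,0],"delta_pos":[0.14,0,0.19],"gripper":0},{"angular":[0,0,0],"delta_pos":[0,0,0],"gripper":0},{"angular":[0,0,0],"delta_pos":[0,0,0],"gripper":0}]'
python3 plan.py 4 8,67,1
```

```text
time: 16.73
tool_pos: [0.5528, 0.0005, 0.0852]
tool_rot: [-0.0, 0.79, 0.613, -0.0]
contact_force: [-0.4, -0.3, -1.1]
gripper_width: -0.002
[{"angular": [-0.01, 0.0, 0.0], "delta_pos": [0.0, 0.01, 0.04], "gripper": 0}]
-> [5.531e-01 4.000e-04 8.400e-02]
```

```bash
python3 -m crank '[{"angular":[0,0,0],"delta_pos":[0,0.01,0.04],"gripper":0},{"angular":[0,0,0],"delta_pos":[0,0,0],"gripper":0},{"angular":[0,0,0],"delta_pos":[0,0,0],"gripper":0}]'
python3 -m crank '[{"angular":[0,0,0],"delta_pos":[0,0,0.02],"gripper":0},{"angular":[0,0,0],"delta_pos":[0,0,0],"gripper":0}]'
```

```text
time: 17.1
tool_pos: [0.5532, 0.0004, 0.0843]
tool_rot: [0.0, 0.79, 0.612, 0.0]
contact_force: [0.2, 0.8, -0.2]
gripper_width: 0.0
time: 17.35
tool_pos: [0.5534, 0.0004, 0.084]
tool_rot: [0.0, 0.79, 0.613, -0.0]
contact_force: [-1.0, -0.8, 3.9]
gripper_width: 0.004
```

```bash
python3 -m crank '[{"angular":[0,0,0],"delta_pos":[0,0,0.01],"gripper":0},{"angular":[0,0,0],"delta_pos":[0,0,0],"gripper":0}]'
python3 plan.py 4 8,84.5,2 i5 -40,84.5,3
python3 -m crank '[{"angular":[0,0,0],"delta_pos":[0,0,-0.31],"gripper":0},{"angular":[0,0,0],"delta_pos":[0,0,-0.3],"gripper":0},{"angular":[0,0,-0.95],"delta_pos":[0,0.07,0],"gripper":0},{"angular":[0,0,-0.96],"delta_pos":[0,0.08,0],"gripper":0},{"angular":[0,0,-0.95],"delta_pos":[0,0.07,0],"gripper":0},{"angular":[0,0,0],"delta_pos":[0,0,0],"gripper":0}]'
python3 plan.py 5 -5,84.5,5; python3 look.py j
```

```text
time: 17.6
tool_pos: [0.5534, 0.0004, 0.084]
tool_rot: [0.0, 0.79, 0.613, -0.0]
contact_force: [-2.2, 0.2, 5.4]
gripper_width: -0.001
[{"angular": [0.0, 0.0, 0.0], "delta_pos": [0.0, 0.0, -0.29], "gripper": 0}, {"angular": [0.0, 0.0, 0.0], "delta_pos": [0.0, -0.01, -0.29], "gripper": 0}]
-> [5.531e-01 5.000e-04 1.014e-01]
[{"angular": [0.0, 0.0, -0.96], "delta_pos": [0.01, 0.08, 0.0], "gripper": 0}, {"angular": [0.0, 0.0, -0.95], "delta_pos": [0.0, 0.07, 0.0], "gripper": 0}, {"angular": [0.0, 0.0, -0.96], "delta_pos": [-0.01, 0.08, 0.0], "gripper": 0}]
-> [ 0.5599 -0.0007  0.1014]
time: 18.35
tool_pos: [0.56, -0.0007, 0.1021]
tool_rot: [0.0, 0.708, 0.706, 0.0]
contact_force: [-0.0, -0.1, 0.1]
gripper_width: 0.001
[{"angular": [0.0, 0.0, 0.0], "delta_pos": [0.23, 0.0, 0.0], "gripper": 0}, {"angular": [0.0, 0.0, -0.01], "delta_pos": [0.24, 0.0, 0.01], "gripper": 0}, {"angular": [0.01, 0.0, 0.0], "delta_pos": [0.23, 0.0, 0.0], "gripper": 0}, {"angular": [0.0, 0.0, 0.0], "delta_pos": [0.23, -0.01, 0.01], "gripper": 0}, {"angular": [0.0, 0.0, -0.01], "delta_pos": [0.24, 0.0, 0.0], "gripper": 0}]
-> [0.5598 0.0344 0.1015]
[ 0.56   -0.0007  0.1021] [-0.02 -0.07  0.05] 18.35
```

View pics/scene_j.png

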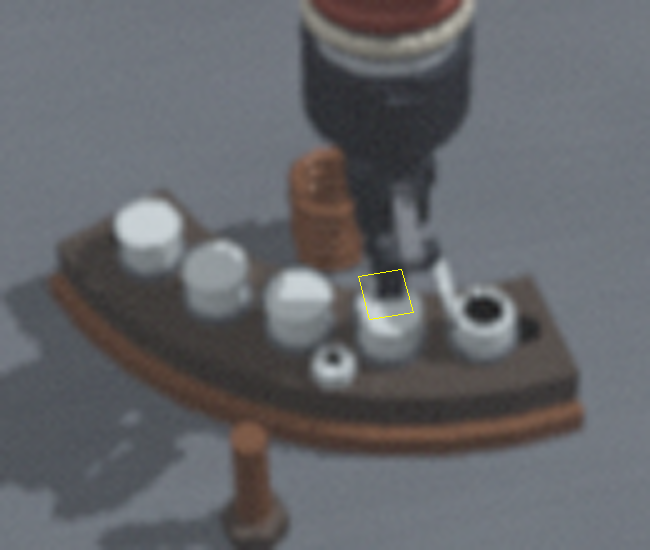

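Lids 1–4 are shut. Lid 5 still stands at (447,283).

```bash
python3 -m crank '[{"angular":[0,0,0],"delta_pos":[0.24,0,0],"gripper":0},{"angular":[0,0,0],"delta_pos":[0.24,0,0.01],"gripper":0},{"angular":[0,0,0],"delta_pos":[0.24,0,0],"gripper":0},{"angular":[0,0,0],"delta_pos":[0.24,-0.01,0.01],"gripper":0},{"angular":[0,0,0],"delta_pos":[0.24,0,0],"gripper":0},{"angular":[0,0,0],"delta_pos":[0.14,0,0.15],"gripper":0},{"angular":[0,0,0],"delta_pos":[0.14,0,0.18],"gripper":0},{"angular":[0,0,0],"delta_pos":[0.14,0,0.19],"gripper":0},{"angular":[0,0,0],"delta_pos":[0,0,0],"gripper":0},{"angular":[0,0,0],"delta_pos":[0,0,0],"gripper":0}]'
python3 -m crank '[{"angular":[0,0,0],"delta_pos":[0,0,0.04],"gripper":0},{"angular":[0,0,0],"delta_pos":[0,0,0],"gripper":0},{"angular":[0,0,0],"delta_pos":[0,0,0],"gripper":0}]'
python3 -m crank '[{"angular":[0,0,0],"delta_pos":[0,0,0.02],"gripper":0},{"angular":[0,0,0],"delta_pos":[0,0,0],"gripper":0}]'
```

```text
time: 19.7
tool_pos: [0.5594, 0.0479, 0.0852]
tool_rot: [-0.0, 0.708, 0.706, -0.0]
contact_force: [0.5, -0.0, 0.4]
gripper_width: 0.002
time: 20.08
tool_pos: [0.5596, 0.0479, 0.0843]
tool_rot: [0.0, 0.708, 0.706, 0.0]
contact_force: [0.1, -0.0, -0.0]
gripper_width: 0.0
time: 20.32
tool_pos: [0.5597, 0.0479, 0.084]
tool_rot: [0.0, 0.708, 0.706, -0.0]
contact_force: [-2.0, 0.1, 3.8]
gripper_width: 0.003
```

Next I press once more, then lift straight up and away to look.

```bash
python3 -m crank '[{"angular":[0,0,0],"delta_pos":[0,0,0.01],"gripper":0},{"angular":[0,0,0],"delta_pos":[0,0,0],"gripper":0}]'
python3 -m crank '[{"angular":[0,0,0],"delta_pos":[0,0,-0.3],"gripper":0},{"angular":[0,0,0],"delta_pos":[0,0,-0.6],"gripper":0},{"angular":[0,0,0],"delta_pos":[0,0,-0.9],"gripper":0},{"angular":[0,0,0],"delta_pos":[0,0,-0.9],"gripper":0},{"angular":[0,0,0],"delta_pos":[0,0,-0.9],"gripper":0},{"angular":[0,0,0],"delta_pos":[0,0,-0.9],"gripper":0},{"angular":[0,0,0],"delta_pos":[0.9,0,-0.3],"gripper":0},{"angular":[0,0,0],"delta_pos":[0.9,0,0],"gripper":0},{"angular":[0,0,0],"delta_pos":[0.9,0,0],"gripper":0},{"angular":[0,0,0],"delta_pos":[0.9,0,0],"gripper":0},{"angular":[0,0,0],"delta_pos":[0,0,0],"gripper":0},{"angular":[0,0,0],"delta_pos":[0,0,0],"gripper":0}]'
python3 look.py k
```

```text
time: 20.58
tool_pos: [0.5597, 0.0479, 0.084]
tool_rot: [0.0, 0.708, 0.706, -0.0]
contact_force: [-3.1, -0.2, 6.0]
gripper_width: 0.002
time: 22.08
tool_pos: [0.56, 0.1556, 0.228]
tool_rot: [0.0, 0.708, 0.706, 0.0]
contact_force: [-0.1, -0.4, -0.1]
gripper_width: 0.003
[0.56   0.1556 0.228 ] [-0.14 -0.36 -0.08] 22.07
```

View pics/scene_k.png

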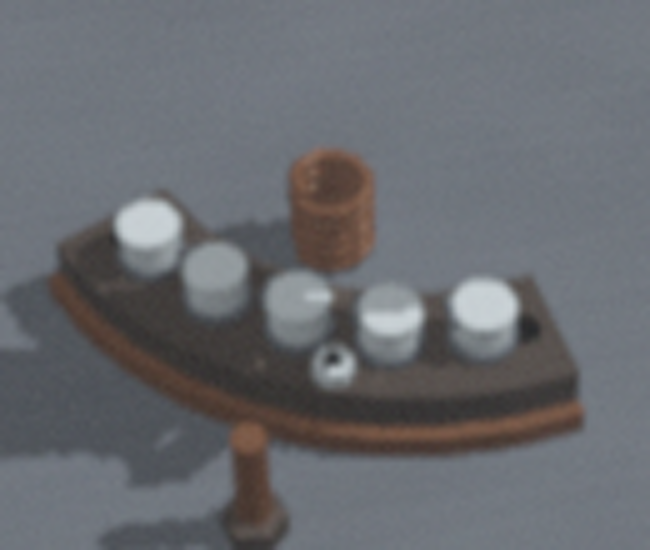

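View pics/top_k.png

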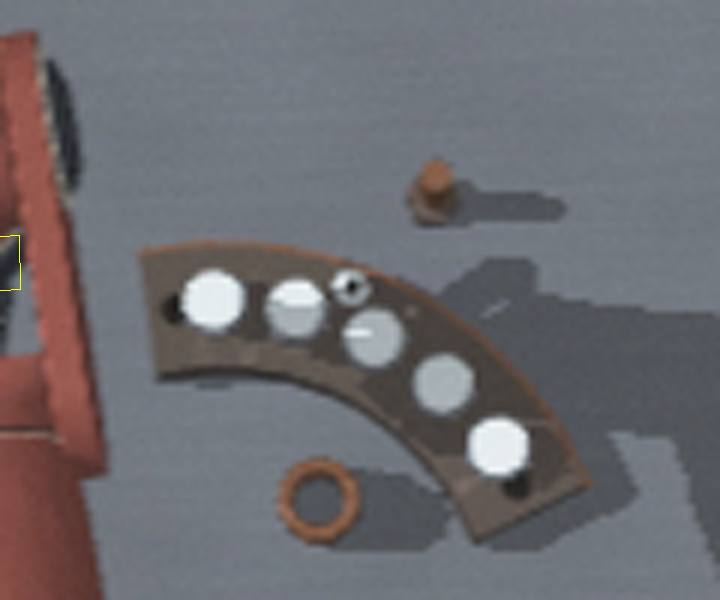

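Both views show all five lids flat on their cups (two are in the arm's shadow). The casting outline, nut, bolt and spring are where they were. The arm is clear of everything, so I am handing in.

```bash
python3 -c "
from plant import job_done,state
print(state()['time']);print(job_done())"
```

```text
22.175
the job is handed in; nothing more can be done
None
```

I pushed all five lids shut with the closed fingertips, in order from cup 1 (the end where the hinges face outwards) to cup 5. I handed the job in at about 22 s, with the arm raised clear of everything; `job_done()` gives no verdict.

- **Presses:** each lid got a last light press. It met the fingertips at the height of a shut lid (67 mm), and the force readings at the end of each press were 5.4 to 6.5 N upwards and at most about 3 N sideways.
- **Pictures:** the last pictures from both cameras show five flat lids. The casting, nut, bolt and short spring look to be where they started.
- **Not checked:** I compared positions by eye in the pictures, not by a new measurement. The last pictures were cropped to the casting, so I did not look again at the tall spring, bearing, pulley and block. The arm's path kept clear of them.

No check failed or disagreed.

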